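# Read the junction box label with the hand-held barcode reader

## Robot

A 7-joint arm with a two-finger parallel gripper is mounted at the origin on the work surface. World frame = base frame: x ahead of the robot, y to its left, z up, the work surface at z = 0. Lengths are in m, angles in degrees, forces in N, time in s.
With the tool pointing down it reaches from about 0.425 to 0.875 m from the base axis. Payload 4.7 kg.
Tool frame: the origin (TCP) lies between the finger pads; the fingertips stand 8 mm ahead of it and the grasp point (between the pads) lies 11 mm behind it; z points along the fingers, y is the line along which they close (so a half turn about z gives the same grasp; the last joint's range is limited). The gripper opens to 87 mm and grips with 3 to 60 N. Pads are 19 mm wide; open, the fingers measure 117 mm over their backs; the gripper's body (75 mm by 190 mm) begins 51 mm behind the grasp point.
Start: joints at [-74.364, 18.392, -4.016, 83.108, 1.295, 78.541, -3.26], TCP at [0.166, 0.628, 0.231] pointing down, gripper open.
Joint ranges: [-163.93, 163.93], [-17.29, 119.83], [-79.2, 71.16], [3.27, 140.29], [-89.18, 269.18], [5.43, 117.66], [-154.24, 154.24]. Speed limits (degrees/s): [147.25, 147.25, 180, 180, 180, 180, 180].

## Interface

Orientations are given as [roll, pitch, yaw] about the fixed x, y, z axes, in that order (R = Rz(yaw) Ry(pitch) Rx(roll)).
In Python, from cell import env, viewer gives the robot as it stands. The module is installed in compiled form; this text tells all that it offers.
- The arm moves only by the tool arm_command, never from a script. Its argument "series" is a list of rows, each a list of 2 entries, a list of its own where there are three numbers: the shift along the tool's x, y, z in mm, then the turn about the tool's z in rad. A call has exactly 5 rows; each row is the pose to reach, as a shift and turn from the pose commanded when the call began, along the tool's axes at that moment; what a row does not reach only later rows make up. A row lasts 1/10 s, in which the tool goes at most 50 mm and 8.59 degrees, less where a joint would pass 70% of its speed; a pose out of reach is approached as far as the arm can. A call with a gripper value outside its range is refused whole. "grip" is the gripper command: -1 is fully open, 1 is shut, values between are in proportion, set as the call begins (left out, the last holds). The fingers move at their own pace and stop on an object; "grip_force" is the grip in N (left out, the last holds). Time passes only in rows, so rows that repeat a pose let the fingers close, or fill a call up. It gives the time, the measured TCP pose, the force, the opening and the grip force at its end, in the units of the state.
- env.get_obs(): the state, without advancing time (a new reading comes with each control period).
- viewer.read_camera(name): name is "side" or "top" or "wrist"; returns (picture, depth): 384x512x3 uint8, blue, green, red; 384x512 float32, m along the optical axis (not along the pixel's ray), 0 where there is no reading.
- viewer.calibration(name): a dict with "K" (3x3 intrinsics, pixels), "T" (4x4, takes a point from camera to world coordinates); the wrist camera has in their place "hand_eye" (4x4, takes a point from camera to tool coordinates, whose origin is the TCP and whose axes are the flange's). Camera axes: x right, y up, looking along -z (the intrinsics and any distortion apply to the point x, -y, -z); pixel columns grow to the right and rows downward; lengths in m; the calibration is good to about 2 mm. A picture is of the moment at which its call begins: read the wrist's pose just before it. calibration takes no time and is no camera call.
- env.sign_off(): hands the job in; it is judged then, once.
The state is a dict: "time_s": time; "qpos": joint angles; "joint_velocities": joint speeds; "effort": joint torques, N m; "tool_pos": TCP position; "tool_rot": TCP orientation; "force": force on the tool from outside, world axes, zero at the start; "wrist_torque": the same for the moment, N m; "grip_width": finger opening in m; "grasp_force": force on a finger pad.
Only numpy, scipy, OpenCV 4.12 (cv2) and the standard library are available. Lean on these libraries where they do the work, as an engineer would, in place of code of your own. Each camera call takes 0.05 s, during which the arm holds its last target. There are 200 camera calls.

## Task

Lift the cordless barcode reader up and off its twin-prong hook and carry it over the row of cartons. Hold it pointing straight down, centred over the barcode label on the larger grey junction box, its wide window parallel to the long side of the label and two to three centimetres above it, without touching the box. Finish while still holding it there in the gripper, at rest, as for reading the label; never put it down or drop it, and leave everything else on the bench where it stands.

Things in the scene. Friction and masses are not known exactly. Their poses are not given: they have to be found in the camera images.
- reader_handle (a point): Where to grip the pistol-shaped barcode reader, which hangs nose down (150 g, dark plastic): centre of its handle, a straight level bar 30 mm wide (y), 38 mm high (z), running 105 mm from the head along -x. 75 mm to -x of the head's middle, 90 mm above the window. x from handle to head, y across the handle (grip along y, from above), z up. Centre of mass 40 mm off, towards the head: grip firmly, 40 N is safe.
- reader_window (a point): Centre of the reader's flat window, the underside of its nose; axes as reader_handle, from which it lies 75 mm along +x and 90 mm down. It looks along -z; its long side (70 mm with the rubber rim) is along y, the short side (46 mm) along x. The head above it is an upright block 42 mm (x) by 58 mm (y), 109 mm high.
- reader_loop (a point): Middle of the top bar of the closed steel-wire loop on top of the reader where handle and head meet, by which it hangs: wire 5 mm thick, in the reader's x-z plane, inside 29 mm wide (x) and 24 mm high. 35 mm to -x of the head's middle and 135 mm above the window; axes as reader_handle.
- hook (a point): Tip of the twin-prong hook, midway between the prongs, level with the tops of their straight part. Two level steel prongs, 6 mm thick, 18 mm apart, stick out 150 mm along +y from an upright panel; the last 4 mm turn up by 6 mm. The loop hangs on them 20 to 36 mm behind this point. Raise the reader 8 to 16 mm (best 12; more jams the loop), draw it level along +y until the loop is 15 mm or more past this point.
- panel: Upright perforated steel tool panel standing on the bench, fixed, 310 mm high. Origin on the bench, under the root of the hook, in the plane of its face; the face looks along +y and reaches from 25 mm at -x to 235 mm at +x. Other tools hang on it at +x of 55 mm and more.
- label_large (a point): Centre of the barcode label (36 x 66 mm) on top of the larger grey junction box, at the height of its lid, 80 mm above the bench. The box is 130 mm (x) by 180 mm (y), 80 mm high, light grey plastic, loose. x along the label's short side, y along its long side (the row of bars runs along y), z up.
- jbox_small: The smaller grey junction box with a smaller label, 100 x 100 mm, 55 mm high; not to be read, leave it. Origin: centre of its underside. The two boxes may have swapped places.
- carton_tall: Closed brown carton, 170 mm (x) by 110 mm (y), 150 mm high, in the row between the hook and the junction boxes. Origin: centre of its underside.
- carton_low: Closed brown carton, 190 mm (x) by 110 mm (y), 110 mm high, in the same row. Origin: centre of its underside.
- white_box: Small closed white box 90 mm (x) by 130 mm (y), 65 mm high, a bystander. Origin: centre of its underside.
- tape_roll: Roll of brown packing tape lying flat, 110 mm across, 48 mm high, a bystander. Origin: centre of its underside.
- screwdriver: Screwdriver lying on the bench between the hook and the cartons, about 200 mm long, a bystander. Origin: under its middle, x along it from handle to tip.
Mind the look-alikes: they are no part of the job. Leave any yellow look-alike of the part that bears reader_handle alone. Leave any pink look-alike of the part that bears label_large alone.

How it is judged:
By the outcome, as a careful person would: the job done as asked, in the order asked, and still so for the second after the job is handed in, while the arm keeps its last pose, push and grip.
It also fails if it takes over 48 s, if anything falls off the work surface, if the arm or the gripper's body presses on something with over 40 N, if the wrist force passes 120 N, or if a joint passes its speed limit or range.

## Working session

There is one attempt and no reset: what is moved stays moved. The work goes in short steps, Python scripts to look and compute and a tool call to move; the robot and the scene stay as the last step left them, time stands still between calls to the robot, and variables do not carry over. Pictures are saved under pics/ and viewed, at most 10 in all, crops included, and the job is handed in when it is done.

Besides the shell and the picture viewer there is one more tool, called after "Emit:" in YAML: its name, and indented under it one key for each argument. arm_command: Moves the arm, as the interface text tells. Its arguments: {"type":"object","properties":{"series":{"type":"array"},"grip":{"type":"number"},"grip_force":{"type":"number"}},"required":["series"]}

```bash
mkdir -p pics; cat > h.py <<'E'
import numpy as np, cv2
from cell import env, viewer
def grab(n):
    im,d=viewer.read_camera(n); np.savez(f'pics/{n}.npz',im=im,d=d); return im,d
def P(n,d,u,v,T=None):
    c=viewer.calibration(n); K=np.array(c['K']); T=np.array(c['T']) if T is None else T
    u=np.asarray(u,float);v=np.asarray(v,float)
    p=np.stack([(u-K[0,2])/K[0,0]*d,-(v-K[1,2])/K[1,1]*d,-d,np.ones_like(d)],-1)
    return (p@T.T)[...,:3]
E
python3 - <<'E'
from h import *
o=env.get_obs(); print({k:np.round(v,3) for k,v in o.items()})
a,_=grab('side');b,_=grab('top')
for n in('side','top','wrist'):print(viewer.calibration(n))
cv2.imwrite('pics/side.png',cv2.resize(a,(800,600)));cv2.imwrite('pics/top.png',cv2.resize(b,(800,600)))
E
```

```text
{'time_s': np.float64(0.0), 'qpos': array([-74.365,  18.441,  -4.015,  83.175,   1.296,  78.54 ,  -3.26 ]), 'joint_velocities': array([-0.032, -0.041,  0.024,  0.051,  0.06 ,  0.046,  0.004]), 'effort': array([-0.0000e+00, -4.9127e+01, -4.0400e-01, -3.1254e+01, -6.4000e-02,
        4.3000e-02,  0.0000e+00]), 'tool_pos': array([0.166, 0.628, 0.229]), 'tool_rot': array([-1.79889e+02,  7.00000e-03,  1.65175e+02]), 'force': array([-0.207, -0.405,  0.585]), 'wrist_torque': array([-0.004,  0.029,  0.034]), 'grasp_force': np.float64(0.0), 'grip_width': np.float64(0.087)}
{'K': array([[449.29440851,   0.        , 254.37888008],
       [  0.        , 449.29440851, 183.95391822],
       [  0.        ,   0.        ,   1.        ]]), 'T': array([[ 0.99610914,  0.07190812, -0.05094904,  0.35844948],
       [-0.08694925,  0.70765328, -0.70118947, -0.97018508],
       [-0.01436696,  0.70289122,  0.71115225,  1.13444124],
       [ 0.        ,  0.        ,  0.        ,  1.        ]])}
{'K': array([[417.86973493,   0.        , 251.03523225],
       [  0.        , 417.86973493, 190.73587918],
       [ 
[... 205 characters left out ...]
6590639e-03],
       [ 1.22678394e-03,  2.02174554e-01,  9.79348735e-01,
         1.42552820e+00],
       [ 0.00000000e+00,  0.00000000e+00,  0.00000000e+00,
         1.00000000e+00]])}
{'K': array([[294.25466512,   0.        , 259.28727073],
       [  0.        , 294.25466512, 187.19191003],
       [  0.        ,   0.        ,   1.        ]]), 'hand_eye': array([[-5.57822985e-04,  9.63652382e-01,  2.67158708e-01,
         7.20638449e-02],
       [ 9.99999618e-01,  3.57880145e-04,  7.97094427e-04,
        -1.26494752e-04],
       [ 6.72511146e-04,  2.67159051e-01, -9.63652214e-01,
        -1.54771498e-01],
       [ 0.00000000e+00,  0.00000000e+00,  0.00000000e+00,
         1.00000000e+00]])}
```

View pics/side.png

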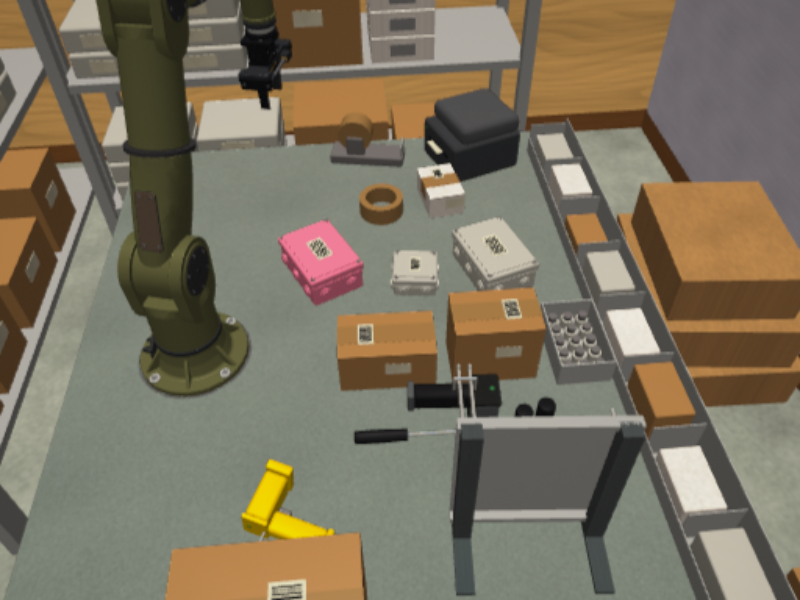

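View pics/top.png

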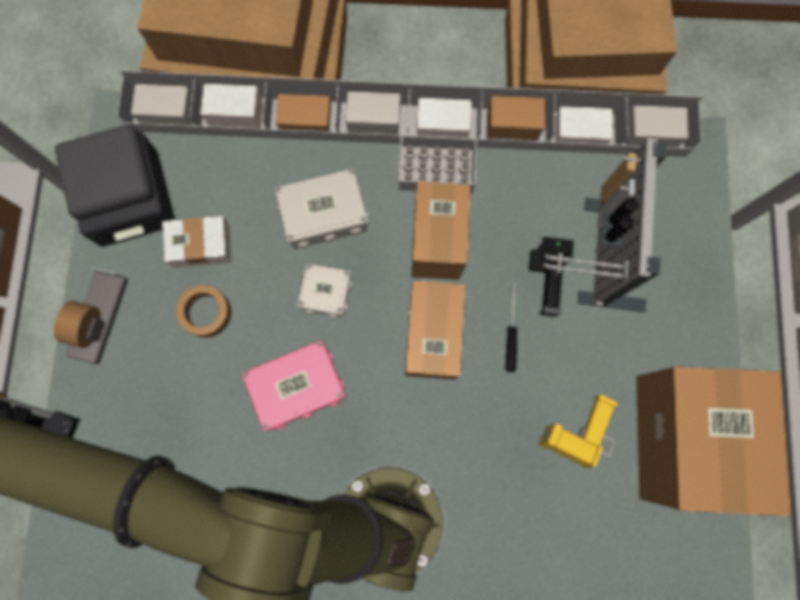

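The side view shows the dark reader at about (455,393), hanging on the prongs at (465,385) by the panel. The top view shows its handle at (551,290) and head at (550,250). The yellow look-alike is at (580,435). The larger light-grey box has its label at (321,204), the small grey box is at (324,290) and the pink look-alike at (295,385). The dark reader and the larger light-grey box (130x180) fit the description. I'll measure them now and make one enlarged crop.

```bash
python3 - <<'E'
from h import *
z=np.load('pics/top.npz'); im,d=z['im'],z['d']; v,u=np.mgrid[:384,:512]
W=P('top',d,u,v); g=im.max(2)
def roi(x0,y0,x1,y1):
    m=np.zeros(g.shape,bool); m[int(y0*.64):int(y1*.64),int(x0*.64):int(x1*.64)]=1; return m&(d>0)
def rep(n,m):
    p=W[m]; zz=p[:,2]; print(n,m.sum(),'z pct',np.round(np.percentile(zz,[5,25,50,75,95]),3))
    r=cv2.minAreaRect((p[:,:2]*1000).astype(np.float32)); print('  med',np.round(np.median(p,0),3),'rect',np.round(r[0],0),np.round(r[1],0),round(r[2],1),'x',np.round(p[:,0].min(),3),np.round(p[:,0].max(),3),'y',np.round([p[:,1].min(),p[:,1].max()],3))
R=roi(520,225,585,325)&(W[...,2]>.06)
h,e=np.histogram(W[R][:,2],np.arange(.05,.34,.01)); print([(round(a,2),b) for a,b in zip(e,h) if b])
rep('handle',roi(530,275,570,325)&(W[...,2]>.1)&(g<70))
rep('head',roi(520,225,585,275)&(W[...,2]>.1)&(g<70))
rep('bigbox',roi(270,165,375,250)&(abs(W[...,2]-.08)<.012))
B=roi(300,190,345,218); 
print('label gray med',np.median(im[B],0)); 
rep('small',roi(290,260,360,325)&(abs(W[...,2]-.055)<.012))
rep('tall',roi(405,170,480,285)&(abs(W[...,2]-.15)<.012))
rep('low',roi(395,275,475,385)&(abs(W[...,2]-.11)<.012))
rep('panel',roi(590,140,670,310)&(abs(W[...,2]-.31)<.015))
rep('screw',roi(500,275,525,380)&(W[...,2]>.012))
c1=im[int(220*.64):int(330*.64),int(490*.64):int(680*.64)]
c2=im[int(160*.64):int(260*.64),int(260*.64):int(390*.64)]
c1=cv2.resize(c1,(640,int(640*c1.shape[0]/c1.shape[1])),interpolation=2);c2=cv2.resize(c2,(300,int(300*c2.shape[0]/c2.shape[1])),interpolation=2)
o=np.zeros((600,640,3),np.uint8);o[:c1.shape[0]]=c1[:600];k=min(c2.shape[0],600-c1.shape[0]);o[c1.shape[0]:c1.shape[0]+k,:300]=c2[:k]
cv2.imwrite('pics/crop1.png',o); print(c1.shape,c2.shape)
E
```

```text
[(np.float64(0.1), np.int64(12)), (np.float64(0.11), np.int64(46)), (np.float64(0.12), np.int64(10)), (np.float64(0.13), np.int64(13)), (np.float64(0.14), np.int64(12)), (np.float64(0.15), np.int64(12)), (np.float64(0.16), np.int64(13)), (np.float64(0.17), np.int64(27)), (np.float64(0.18), np.int64(42)), (np.float64(0.19), np.int64(39)), (np.float64(0.2), np.int64(446)), (np.float64(0.21), np.int64(129)), (np.float64(0.22), np.int64(17)), (np.float64(0.23), np.int64(96)), (np.float64(0.24), np.int64(3))]
handle 248 z pct [0.185 0.203 0.207 0.209 0.212]
  med [ 0.459 -0.289  0.207] rect [ 458. -292.] [28. 78.] 84.1 x 0.419 0.498 y [-0.309 -0.275]
head 378 z pct [0.114 0.16  0.206 0.209 0.212]
  med [ 0.543 -0.285  0.206] rect [ 531. -295.] [62. 73.] 82.0 x 0.493 0.569 y [-0.331 -0.266]
bigbox 1932 z pct [0.074 0.077 0.079 0.081 0.084]
  med [0.658 0.179 0.079] rect [661. 179.] [132. 180.] 17.7 x 0.575 0.746 y [0.076 0.282]
label gray med [182. 196. 204.]
small 860 z pct [0.048 0.052 0.054 0.056 0.059]
  med [0.479 0.161 0.054] rect [480. 162.] [101. 100.] 82.6 x 0.426 0.535 y [0.108 0.215]
tall 1777 z pct [0.145 0.148 0.15  0.152 0.154]
  med [ 0.607 -0.08   0.15 ] rect [610. -80.] [110. 172.] 89.4 x 0.524 0.696 y [-0.135 -0.025]
low 2005 z pct [0.101 0.103 0.105 0.107 0.11 ]
  med [ 0.397 -0.078  0.105] rect [399. -79.] [110. 191.] 88.3 x 0.302 0.495 y [-0.135 -0.021]
panel 973 z pct [0.297 0.307 0.309 0.311 0.313]
  med [ 0.601 -0.439  0.309] rect [ 606. -432.] [ 70. 261.] 85.2 x 0.476 0.736 y [-0.477 -0.396]
screw 258 z pct [0.014 0.018 0.022 0.025 0.028]
  med [ 0.382 -0.25   0.022] rect [ 424. -249.] [198.  25.] 0.4 x 0.325 0.523 y [-0.262 -0.237]
(372, 640, 3) (231, 300, 3)
```

View pics/crop1.png

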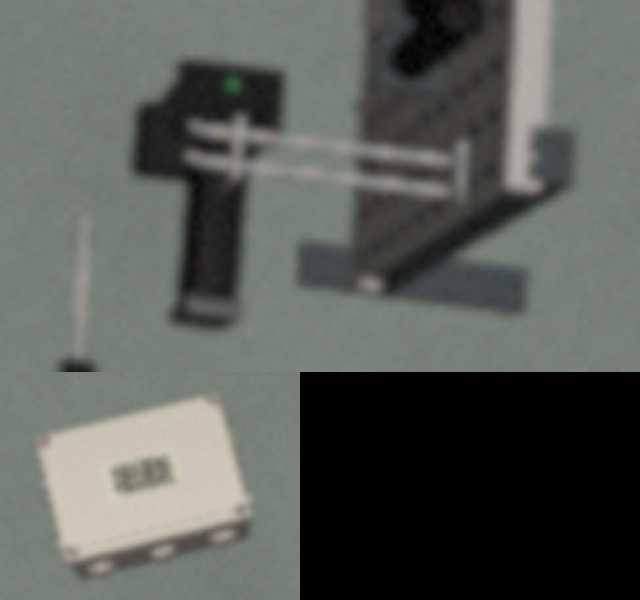

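The crop confirms the target. The dark reader has its handle at crop (210,250) and head with a green LED at (233,85), and its loop at (240,145) rides on the two prongs. The light-grey box with the label at (142,473) measures 132x180x80 mm, which matches. The reader's yaw is about -5° and the box's about +18°. I'll plan the approach over the waypoints.

```bash
cat >> h.py <<'E'
def plan(start,goals):
    """start/goals: x,y,z,yaw(deg); prints rows for one call per goal (5 equal steps)"""
    s=np.array(start,float)
    for g in goals:
        g=np.array(g,float);t=np.radians(s[3]);D=g-s
        d=np.array([np.cos(t)*D[0]+np.sin(t)*D[1],np.sin(t)*D[0]-np.cos(t)*D[1],-D[2]])*1000
        a=-np.radians(D[3]); print(g,'->',[[[round(float(x),1) for x in d*k/5],round(a*k/5,3)] for k in range(1,6)]); s=g
def pose():
    o=env.get_obs(); return np.r_[o['tool_pos'],o['tool_rot']]
E
python3 - <<'E'
from h import *
plan([.166,.628,.231,165.2],[(.27,.56,.30,145),(.42,.45,.36,112),(.52,.29,.36,80),(.56,.10,.36,48),(.53,-.10,.36,16),(.45,-.285,.35,-5)])
E
```

```text
[  0.27   0.56   0.3  145.  ] -> [[[-23.6, -7.8, -13.8], np.float64(0.071)], [[-47.2, -15.7, -27.6], np.float64(0.141)], [[-70.8, -23.5, -41.4], np.float64(0.212)], [[-94.3, -31.3, -55.2], np.float64(0.282)], [[-117.9, -39.2, -69.0], np.float64(0.353)]]
[  0.42   0.45   0.36 112.  ] -> [[[-37.2, -0.8, -12.0], np.float64(0.115)], [[-74.4, -1.6, -24.0], np.float64(0.23)], [[-111.6, -2.4, -36.0], np.float64(0.346)], [[-148.8, -3.3, -48.0], np.float64(0.461)], [[-186.0, -4.1, -60.0], np.float64(0.576)]]
[ 0.52  0.29  0.36 80.  ] -> [[[-37.2, 6.6, -0.0], np.float64(0.112)], [[-74.3, 13.1, -0.0], np.float64(0.223)], [[-111.5, 19.7, -0.0], np.float64(0.335)], [[-148.6, 26.2, -0.0], np.float64(0.447)], [[-185.8, 32.8, -0.0], np.float64(0.559)]]
[ 0.56  0.1   0.36 48.  ] -> [[[-36.0, 14.5, -0.0], np.float64(0.112)], [[-72.1, 29.0, -0.0], np.float64(0.223)], [[-108.1, 43.4, -0.0], np.float64(0.335)], [[-144.1, 57.9, -0.0], np.float64(0.447)], [[-180.2, 72.4, -0.0], np.float64(0.559)]]
[ 0.53 -0.1   0.36 16.  ] -> [[[-33.7, 22.3, -0.0], np.float64(0.112)], [[-67.5, 44.6, -0.0], np.float64(0.223)], [[-101.2, 66.9, -0.0], np.float64(0.335)], [[-135.0, 89.2, -0.0], np.float64(0.447)], [[-168.7, 111.5, -0.0], np.float64(0.559)]]
[ 0.45  -0.285  0.35  -5.   ] -> [[[-25.6, 31.2, 2.0], np.float64(0.073)], [[-51.2, 62.3, 4.0], np.float64(0.147)], [[-76.7, 93.5, 6.0], np.float64(0.22)], [[-102.3, 124.6, 8.0], np.float64(0.293)], [[-127.9, 155.8, 10.0], np.float64(0.367)]]
```

Emit:
arm_command:
  series:
    - [[-24, -8, -14], 0.07]
    - [[-47, -16, -28], 0.14]
    - [[-71, -24, -41], 0.21]
    - [[-94, -31, -55], 0.28]
    - [[-118, -39, -69], 0.353]
  grip: -1

```text
time_s: 0.6
tool_pos: [0.273, 0.559, 0.3014]
tool_rot: [179.9, -0.0, 144.5]
force: [-0.4, 0.6, 0.0]
grip_width: 0.0875
grasp_force: 0.0
```

Emit:
arm_command:
  series:
    - [[-37, -1, -12], 0.115]
    - [[-74, -2, -24], 0.23]
    - [[-112, -2, -36], 0.346]
    - [[-149, -3, -48], 0.461]
    - [[-186, -4, -60], 0.576]

```text
time_s: 1.1
tool_pos: [0.4226, 0.4481, 0.3613]
tool_rot: [179.9, -0.0, 111.4]
force: [0.3, 1.0, -0.8]
grip_width: 0.087
grasp_force: 0.0
```

Emit:
arm_command:
  series:
    - [[-37, 7, 0], 0.112]
    - [[-74, 13, 0], 0.223]
    - [[-111, 20, 0], 0.335]
    - [[-149, 26, 0], 0.447]
    - [[-186, 33, 0], 0.559]

```text
time_s: 1.6
tool_pos: [0.5219, 0.2872, 0.3608]
tool_rot: [180.0, -0.1, 79.4]
force: [0.4, 0.9, 0.1]
grip_width: 0.0869
grasp_force: 0.0
```

Emit:
arm_command:
  series:
    - [[-36, 14, 0], 0.112]
    - [[-72, 29, 0], 0.223]
    - [[-108, 43, 0], 0.335]
    - [[-144, 58, 0], 0.447]
    - [[-180, 72, 0], 0.559]

```text
time_s: 2.1
tool_pos: [0.5602, 0.0972, 0.3607]
tool_rot: [180.0, -0.1, 47.4]
force: [-0.2, 0.1, 1.6]
grip_width: 0.0871
grasp_force: 0.0
```

Emit:
arm_command:
  series:
    - [[-34, 22, 0], 0.112]
    - [[-67, 45, 0], 0.223]
    - [[-101, 67, 0], 0.335]
    - [[-135, 89, 0], 0.447]
    - [[-169, 112, 0], 0.559]

```text
time_s: 2.6
tool_pos: [0.5288, -0.1031, 0.3606]
tool_rot: [-180.0, -0.1, 15.4]
force: [1.2, -0.3, -0.9]
grip_width: 0.087
grasp_force: 0.0
```

Emit:
arm_command:
  series:
    - [[-26, 31, 2], 0.073]
    - [[-51, 62, 4], 0.147]
    - [[-77, 93, 6], 0.22]
    - [[-102, 125, 8], 0.293]
    - [[-128, 156, 10], 0.367]

```text
time_s: 3.1
tool_pos: [0.4475, -0.2878, 0.3505]
tool_rot: [-179.9, -0.1, -5.6]
force: [0.4, 1.1, 0.6]
grip_width: 0.0869
grasp_force: 0.0
```

Emit:
arm_command:
  series:
    - [[0, 0, 0], 0]
    - [[0, 0, 0], 0]
    - [[0, 0, 0], 0]
    - [[0, 0, 0], 0]
    - [[0, 0, 0], 0]

```text
time_s: 3.6
tool_pos: [0.4498, -0.2842, 0.3496]
tool_rot: [-180.0, 0.0, -5.1]
force: [-0.1, 0.1, -0.9]
grip_width: 0.0868
grasp_force: 0.0
```

```bash
cat >> h.py <<'E'
from scipy.spatial.transform import Rotation as Ro
def wristT():
    p=pose(); T=np.eye(4);T[:3,:3]=Ro.from_euler('xyz',p[3:],degrees=True).as_matrix();T[:3,3]=p[:3]
    return T@np.array(viewer.calibration('wrist')['hand_eye'])
E
python3 - <<'E'
from h import *
T=wristT(); im,d=grab('wrist'); np.save('pics/wT.npy',T)
v,u=np.mgrid[:384,:512]; W=P('wrist',d,u,v,T); g=im.max(2)
cv2.imwrite('pics/w1.png',im)
ok=(d>0)&(g<75)&(W[...,1]>-.36)&(W[...,1]<-.22)
t=np.radians(-5); ex=np.array([np.cos(t),np.sin(t)]); ey=np.array([-np.sin(t),np.cos(t)])
m=ok&(abs(W[...,2]-.208)<.012)&(W[...,0]>.38)&(W[...,0]<.60)
p=W[m]; X=p[:,:2]@ex; Y=p[:,:2]@ey
print(m.sum(),'top z',np.median(p[:,2]),'X',np.percentile(X,[.5,99.5]))
for a in np.arange(X.min(),X.max(),.01):
    k=(X>=a)&(X<a+.01); 
    if k.sum()>5: print(round(a,3),k.sum(),np.round(np.percentile(Y[k],[2,98]),4),round(np.percentile(Y[k],[2,98]).mean(),4),np.round(np.median(p[k,2]),4))
# bright loop/prongs
b=(d>0)&(W[...,2]>.222)&(W[...,2]<.26)&(W[...,0]>.42)&(W[...,0]<.58)
q=W[b]; print('bright',b.sum()); X=q[:,:2]@ex;Y=q[:,:2]@ey
for a in np.arange(Y.min(),Y.max(),.01):
    k=(Y>=a)&(Y<a+.01)
    if k.sum()>2: print(round(a,3),k.sum(),np.round(np.percentile(X[k],[2,50,98]),4),np.round(np.percentile(q[k,2],[5,50,95]),4))
E
```

```text
4970 top z 0.20922725660906466 X [0.4548923  0.59301495]
0.452 192 [-0.2663 -0.2376] -0.2519 0.2085
0.462 245 [-0.2659 -0.2387] -0.2523 0.2093
0.472 254 [-0.2658 -0.2388] -0.2523 0.209
0.482 268 [-0.2656 -0.2378] -0.2517 0.2091
0.492 278 [-0.2654 -0.2379] -0.2516 0.2091
0.502 277 [-0.2652 -0.2379] -0.2516 0.2089
0.512 189 [-0.2662 -0.238 ] -0.2521 0.2088
0.522 51 [-0.266  -0.2381] -0.252 0.2082
0.532 174 [-0.2658 -0.2382] -0.252 0.2087
0.542 210 [-0.2803 -0.2231] -0.2517 0.2092
0.552 640 [-0.2806 -0.2231] -0.2518 0.2094
0.562 726 [-0.2803 -0.2232] -0.2518 0.2094
0.572 659 [-0.2809 -0.2225] -0.2517 0.2094
0.582 723 [-0.2805 -0.2227] -0.2516 0.2095
0.592 84 [-0.2789 -0.2243] -0.2516 0.2078
bright 5699
-0.378 2832 [0.5133 0.56   0.6053] [0.2251 0.2444 0.2584]
-0.368 157 [0.5243 0.5297 0.548 ] [0.2309 0.2332 0.2344]
-0.358 311 [0.5243 0.5982 0.6003] [0.2272 0.2339 0.2572]
-0.348 526 [0.5248 0.6029 0.6116] [0.2254 0.2348 0.2579]
-0.338 154 [0.5243 0.5358 0.5472] [0.2312 0.2331 0.2345]
-0.328 155 [0.5243 0.542  0.5472] [0.2313 0.2332 0.2345]
-0.318 156 [0.5243 0.542  0.5472] [0.2314 0.2331 0.2345]
-0.308 155 [0.5244 0.5298 0.5472] [0.2312 0.2332 0.2345]
-0.298 159 [0.5244 0.542  0.5472] [0.2308 0.2331 0.2345]
-0.288 145 [0.5244 0.5421 0.5472] [0.2317 0.2332 0.2346]
-0.278 143 [0.5244 0.5421 0.5473] [0.2317 0.2332 0.2344]
-0.268 143 [0.5245 0.5421 0.5473] [0.2315 0.2332 0.2345]
-0.258 315 [0.5178 0.5371 0.5537] [0.2323 0.2376 0.2391]
-0.248 145 [0.5245 0.5421 0.5473] [0.2317 0.2331 0.2345]
-0.238 148 [0.5236 0.5421 0.5473] [0.2316 0.2338 0.2384]
-0.228 55 [0.5241 0.5423 0.5472] [0.2369 0.2388 0.2401]
```

View pics/w1.png

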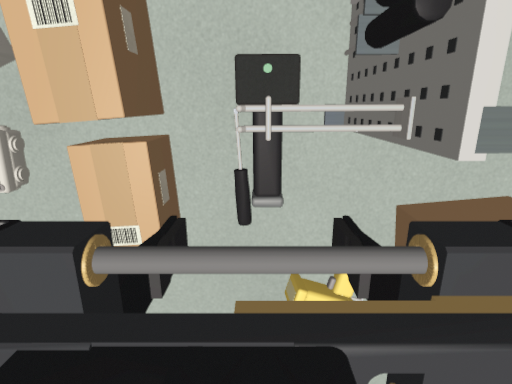

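The wrist picture shows the dark reader centred on column 267: the head with its LED at (267,78), the handle down to (267,200) and the loop at (268,118) on the prongs. The yellow one at the bottom is outside the path. The measurements fit the data: top at z 0.209, head 57 mm wide, prongs at 0.233 and yaw exactly -5°. Next I descend onto the handle.

Emit:
arm_command:
  series:
    - [[10, 4, 10], 0]
    - [[20, 8, 30], 0]
    - [[20, 8, 55], 0]
    - [[20, 8, 80], 0]
    - [[20, 8, 100], 0]

```text
time_s: 4.15
tool_pos: [0.4684, -0.2941, 0.248]
tool_rot: [-180.0, 0.1, -5.1]
force: [-0.3, 0.2, 0.4]
grip_width: 0.0873
grasp_force: 0.0
```

Emit:
arm_command:
  series:
    - [[0, 0, 15], 0]
    - [[0, 0, 30], 0]
    - [[0, 0, 40], 0]
    - [[0, 0, 50], 0]
    - [[0, 0, 50], 0]

```text
time_s: 4.65
tool_pos: [0.4679, -0.2946, 0.1985]
tool_rot: [-180.0, 0.1, -5.2]
force: [-0.5, -0.1, -0.7]
grip_width: 0.0867
grasp_force: 0.0
```

Emit:
arm_command:
  series:
    - [[1, -1, 6], 0]
    - [[1, -1, 13], 0]
    - [[1, -1, 13], 0]
    - [[1, -1, 13], 0]
    - [[1, -1, 13], 0]

```text
time_s: 5.15
tool_pos: [0.4696, -0.2942, 0.1868]
tool_rot: [180.0, -0.0, -5.2]
force: [-0.5, -0.4, 0.9]
grip_width: 0.087
grasp_force: 0.0
```

Emit:
arm_command:
  series:
    - [[0, 0, 0], 0]
    - [[0, 0, 0], 0]
    - [[0, 0, 0], 0]
    - [[0, 0, 0], 0]
    - [[0, 0, 0], 0]
  grip: 1
  grip_force: 40

```text
time_s: 5.65
tool_pos: [0.4695, -0.294, 0.1866]
tool_rot: [-180.0, -0.0, -5.2]
force: [-0.7, -0.6, -0.4]
grip_width: 0.0549
grasp_force: 0.0
```

Emit:
arm_command:
  series:
    - [[0, 0, 0], 0]
    - [[0, 0, 0], 0]
    - [[0, 0, 0], 0]
    - [[0, 0, 0], 0]
    - [[0, 0, 0], 0]

```text
time_s: 6.15
tool_pos: [0.4695, -0.2939, 0.1865]
tool_rot: [-180.0, -0.0, -5.2]
force: [0.4, 0.5, -0.0]
grip_width: 0.0297
grasp_force: 40.0
```

Emit:
arm_command:
  series:
    - [[0, 0, -3], 0]
    - [[0, 0, -6], 0]
    - [[0, 0, -9], 0]
    - [[0, 0, -12], 0]
    - [[0, 0, -12], 0]

```text
time_s: 6.65
tool_pos: [0.4698, -0.2942, 0.1991]
tool_rot: [180.0, -0.1, -5.2]
force: [-0.2, 0.3, -1.9]
grip_width: 0.0299
grasp_force: 40.0
```

```bash
python3 - <<'E'
from h import *
T=wristT(); im,d=grab('wrist'); p=pose(); print(np.round(p,4),np.round(env.get_obs()['force'],2))
v,u=np.mgrid[:384,:512]; W=P('wrist',d,u,v,T); g=im.max(2)
t=np.radians(-5); ex=np.array([np.cos(t),np.sin(t)]); ey=np.array([-np.sin(t),np.cos(t)])
X=W[...,:2]@ex;Y=W[...,:2]@ey;Z=W[...,2]
k=(d>0)&(X>.545)&(X<.6)&(abs(Y+.252)<.045)&(Z>.19)&(Z<.235)
print('head',k.sum(),np.percentile(X[k],[1,99]),np.percentile(Y[k],[1,99]),np.median(Z[k]))
A=np.c_[X[k],Y[k],np.ones(k.sum())]; print('slopes',np.linalg.lstsq(A,Z[k],rcond=None)[0])
k=(d>0)&(abs(X-.536)<.007)&(abs(Y+.252)<.02)&(Z>.235)&(Z<.265); print('loop',k.sum(),np.round([np.median(Y[k]),np.median(Z[k])],4) if k.sum() else '')
E
```

```text
[ 4.696000e-01 -2.941000e-01  1.988000e-01  1.799999e+02 -3.390000e-02
 -5.168400e+00] [-0.57 -0.72 -0.99]
head 16643 [0.54546999 0.59320025] [-0.28832193 -0.22258775] 0.22195264463298198
slopes [-0.08572239 -0.02237167  0.26581665]
loop 496 [-0.2525  0.2505]
```

The lift measures 12.5–13 mm, the reader is level and force is low. Now I draw it level along +y.

Emit:
arm_command:
  series:
    - [[0, -5, 0], 0]
    - [[0, -11, 0], 0]
    - [[0, -17, 0], 0]
    - [[0, -23, 0], 0]
    - [[0, -29, 0], 0]

```text
time_s: 7.2
tool_pos: [0.4722, -0.2643, 0.1985]
tool_rot: [-180.0, -0.0, -5.1]
force: [-0.2, -0.9, -1.2]
grip_width: 0.0299
grasp_force: 40.0
```

Emit:
arm_command:
  series:
    - [[0, -6, 0], 0]
    - [[0, -12, 0], 0]
    - [[0, -18, 0], 0]
    - [[0, -24, 0], 0]
    - [[0, -29, 0], 0]

```text
time_s: 7.7
tool_pos: [0.4748, -0.2357, 0.1986]
tool_rot: [-180.0, -0.0, -5.2]
force: [0.5, 0.3, -1.5]
grip_width: 0.0299
grasp_force: 40.0
```

```bash
python3 - <<'E'
from h import *
print(np.round(pose(),4)); im,d=grab('wrist'); T=wristT(); np.save('pics/wT.npy',T)
a,_=grab('side'); o=np.hstack([im[:, :],cv2.resize(a[200:330,200:420],(288,384))]); cv2.imwrite('pics/w2.png',o)
E
```

```text
[ 4.748000e-01 -2.357000e-01  1.986000e-01 -1.799881e+02 -9.300000e-03
 -5.153000e+00]
```

View pics/w2.png

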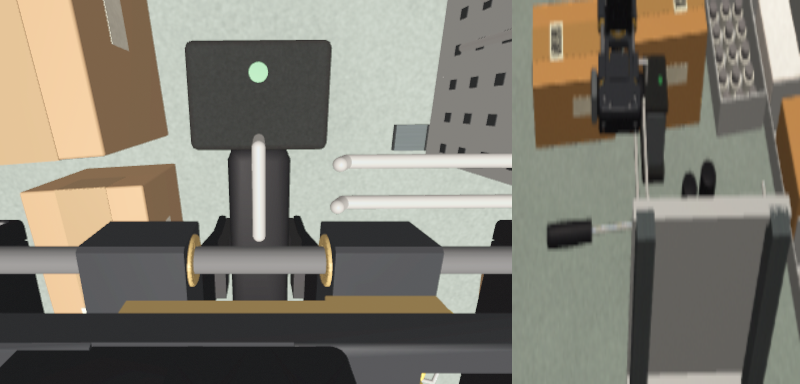

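The loop (column 259) has cleared both prong tips (column 340), and the reader hangs level in the gripper. I'll raise it and carry it over the cartons to a viewpoint.

```bash
python3 - <<'E'
from h import *
plan([.4748,-.2357,.1986,-5.15],[(.4748,-.2357,.25,-5.15),(.48,-.22,.315,-5.15),(.52,-.14,.315,2),(.56,-.06,.315,10),(.60,.02,.315,17.7)])
E
```

```text
[ 0.4748 -0.2357  0.25   -5.15  ] -> [[[0.0, -0.0, -10.3], np.float64(-0.0)], [[0.0, -0.0, -20.6], np.float64(-0.0)], [[0.0, -0.0, -30.8], np.float64(-0.0)], [[0.0, -0.0, -41.1], np.float64(-0.0)], [[0.0, -0.0, -51.4], np.float64(-0.0)]]
[ 0.48  -0.22   0.315 -5.15 ] -> [[[0.8, -3.2, -13.0], np.float64(-0.0)], [[1.5, -6.4, -26.0], np.float64(-0.0)], [[2.3, -9.7, -39.0], np.float64(-0.0)], [[3.0, -12.9, -52.0], np.float64(-0.0)], [[3.8, -16.1, -65.0], np.float64(-0.0)]]
[ 0.52  -0.14   0.315  2.   ] -> [[[6.5, -16.7, -0.0], np.float64(-0.025)], [[13.1, -33.3, -0.0], np.float64(-0.05)], [[19.6, -50.0, -0.0], np.float64(-0.075)], [[26.1, -66.6, -0.0], np.float64(-0.1)], [[32.7, -83.3, -0.0], np.float64(-0.125)]]
[ 0.56  -0.06   0.315 10.   ] -> [[[8.6, -15.7, -0.0], np.float64(-0.028)], [[17.1, -31.4, -0.0], np.float64(-0.056)], [[25.7, -47.1, -0.0], np.float64(-0.084)], [[34.2, -62.8, -0.0], np.float64(-0.112)], [[42.8, -78.6, -0.0], np.float64(-0.14)]]
[ 0.6    0.02   0.315 17.7  ] -> [[[10.7, -14.4, -0.0], np.float64(-0.027)], [[21.3, -28.7, -0.0], np.float64(-0.054)], [[32.0, -43.1, -0.0], np.float64(-0.081)], [[42.6, -57.5, -0.0], np.float64(-0.108)], [[53.3, -71.8, -0.0], np.float64(-0.134)]]
```

Emit:
arm_command:
  series:
    - [[0, 0, -8], 0]
    - [[0, 0, -18], 0]
    - [[0, 0, -29], 0]
    - [[0, 0, -40], 0]
    - [[0, 0, -51], 0]

```text
time_s: 8.3
tool_pos: [0.4749, -0.2366, 0.2509]
tool_rot: [-180.0, -0.1, -5.2]
force: [-0.3, -0.7, -1.3]
grip_width: 0.0295
grasp_force: 40.0
```

Emit:
arm_command:
  series:
    - [[1, -3, -13], 0]
    - [[2, -6, -27], 0]
    - [[2, -10, -41], 0]
    - [[3, -13, -55], 0]
    - [[4, -16, -65], 0]

```text
time_s: 8.8
tool_pos: [0.4806, -0.2204, 0.3162]
tool_rot: [-180.0, -0.1, -5.1]
force: [-0.7, -1.0, -1.3]
grip_width: 0.0298
grasp_force: 40.0
```

Emit:
arm_command:
  series:
    - [[5, -12, 0], -0.02]
    - [[11, -28, 0], -0.045]
    - [[18, -45, 0], -0.07]
    - [[25, -64, 0], -0.1]
    - [[33, -83, 0], -0.125]

```text
time_s: 9.3
tool_pos: [0.5211, -0.1385, 0.3139]
tool_rot: [-180.0, 0.1, 2.2]
force: [0.0, -0.0, -1.1]
grip_width: 0.0297
grasp_force: 40.0
```

Emit:
arm_command:
  series:
    - [[9, -16, 0], -0.028]
    - [[17, -31, 0], -0.056]
    - [[26, -47, 0], -0.084]
    - [[34, -63, 0], -0.112]
    - [[43, -79, 0], -0.14]

```text
time_s: 9.8
tool_pos: [0.5613, -0.0593, 0.3146]
tool_rot: [-180.0, -0.0, 10.1]
force: [0.3, -0.4, -1.1]
grip_width: 0.0297
grasp_force: 40.0
```

Emit:
arm_command:
  series:
    - [[12, -17, 0], -0.03]
    - [[25, -34, 0], -0.065]
    - [[38, -51, 0], -0.095]
    - [[48, -64, 0], -0.12]
    - [[53, -72, 0], -0.134]

```text
time_s: 10.3
tool_pos: [0.6011, 0.0219, 0.3141]
tool_rot: [180.0, 0.0, 17.9]
force: [-0.8, 0.3, -2.0]
grip_width: 0.0301
grasp_force: 40.0
```

Emit:
arm_command:
  series:
    - [[0, 0, 0], 0]
    - [[0, 0, 0], 0]
    - [[0, 0, 0], 0]
    - [[0, 0, 0], 0]
    - [[0, 0, 0], 0]

```text
time_s: 10.8
tool_pos: [0.6002, 0.0188, 0.3148]
tool_rot: [-180.0, -0.0, 17.6]
force: [-0.1, -0.1, -1.3]
grip_width: 0.0301
grasp_force: 40.0
```

```bash
python3 - <<'E'
from h import *
T=wristT(); im,d=grab('wrist'); print(np.round(pose(),4)); np.save('pics/wT.npy',T)
cv2.imwrite('pics/w3.png',im)
E
```

```text
[ 6.002000e-01  1.900000e-02  3.148000e-01 -1.799912e+02 -2.280000e-02
  1.764330e+01]
```

View pics/w3.png

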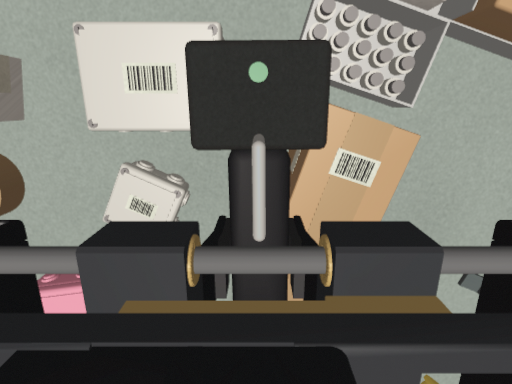

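The larger box's label is visible at about (150,78), already parallel to the head. The head is at (258,95) with the small box at (145,200). Next I measure the label and the held head.

```bash
python3 - <<'E'
from h import *
z=np.load('pics/wrist.npz'); im,d=z['im'],z['d']; T=np.load('pics/wT.npy'); p=pose()
v,u=np.mgrid[:384,:512]; W=P('wrist',d,u,v,T)
hsv=cv2.cvtColor(im,cv2.COLOR_BGR2HSV)
print('box',im[50,120],'label edge',im[66,150],im[76:79,126],im[75:82,122:128].tolist()[3])
# label = pixels differing from lid colour inside lid interior
lid=np.median(im[30:55,100:180].reshape(-1,3),0); df=np.abs(im.astype(float)-lid).sum(2)
m=np.zeros(df.shape,np.uint8); m[55:102,105:180]=(df[55:102,105:180]>25)
m=cv2.morphologyEx(m,cv2.MORPH_CLOSE,np.ones((5,5)))
c=max(cv2.findContours(m,0,1)[0],key=cv2.contourArea)[:,0,:]
K=np.array(viewer.calibration('wrist')['K'])
def ray(uv,zp):
    uv=np.asarray(uv,float); r=np.c_[(uv[:,0]-K[0,2])/K[0,0],-(uv[:,1]-K[1,2])/K[1,1],-np.ones(len(uv))]@T[:3,:3].T
    return T[:3,3]+r*((zp-T[2,3])/r[:,2])[:,None]
q=ray(c,.08); r=cv2.minAreaRect((q[:,:2]*1000).astype(np.float32)); print('label',np.round(r[0],1),np.round(r[1],1),r[2],'px',c.min(0),c.max(0))
L=(abs(W[...,2]-.08)<.006)&(u<225)&(v<140)&(d>0); print('lid z',np.median(W[L][:,2]))
# head in tool frame
t=np.radians(p[5]); ex=np.array([np.cos(t),np.sin(t)]); ey=np.array([-np.sin(t),np.cos(t)])
H=(u>175)&(u<345)&(v>25)&(v<160)&(d>0)&(abs(W[...,2]-.337)<.008)
X=(W[...,:2]-p[:2])@ex;Y=(W[...,:2]-p[:2])@ey
h=H&(X>.06); print('head z',np.median(W[h][:,2]),'X',np.percentile(X[h],[.5,99.5]),'Y',np.percentile(Y[h],[.5,99.5]))
i=H&(X>.065)&(X<.09)&(abs(Y)<.022); A=np.c_[X[i],Y[i],np.ones(i.sum())]; print('slopes',np.linalg.lstsq(A,W[i][:,2],rcond=None)[0])
rr=cv2.minAreaRect((np.c_[X[h],Y[h]]*1000).astype(np.float32)); print(rr)
# second: label from initial top view
z=np.load('pics/top.npz'); im=z['im']; a=im[115:150,190:225].astype(float); lid=np.median(im[118:124,192:198].reshape(-1,3),0)
m=np.zeros(im.shape[:2],np.uint8); s=np.abs(im.astype(float)-np.median(im[112:150,185:230].reshape(-1,3),0)).sum(2)
m[122:140,193:218]=s[122:140,193:218]>60; vv,uu=np.nonzero(cv2.morphologyEx(m,cv2.MORPH_CLOSE,np.ones((3,3))))
c=viewer.calibration('top');K=np.array(c['K']);T=np.array(c['T']); print('top label',ray(np.array([[uu.min()/2+uu.max()/2,vv.min()/2+vv.max()/2],[uu.mean(),vv.mean()]]),.08),uu.min(),uu.max(),vv.min(),vv.max())
E
```

```text
box [208 218 222] label edge [194 210 210] [[211 228 227]
 [211 227 227]
 [210 226 226]] [[208, 219, 223], [210, 224, 226], [210, 226, 226], [209, 226, 225], [210, 226, 226], [198, 214, 214]]
label [662.2 180.3] [30.4 65.7] 17.63817596435547 px [125  64] [177  90]
lid z 0.08045657750564447
head z 0.33759134724575235 X [0.06019015 0.09982169] Y [-0.03080944  0.02979172]
slopes [ 0.00666655 -0.00075184  0.33716987]
((80.20716857910156, -0.47043609619140625), (40.37568283081055, 62.42870330810547), 0.10628017038106918)
top label [[0.66126792 0.18004856 0.08      ]
 [0.66130282 0.17984023 0.08      ]] 197 213 125 135
```

```bash
python3 - <<'E'
from h import *
plan(list(pose()[:3])+[pose()[5]],[(.5935,.088,.315,17.65),(.5869,.1563,.315,17.65),(.5869,.1563,.25,17.65)])
E
```

```text
[ 0.5935  0.088   0.315  17.65  ] -> [[[2.9, -13.6, -0.0], np.float64(-0.0)], [[5.8, -27.1, -0.1], np.float64(-0.0)], [[8.7, -40.7, -0.1], np.float64(-0.0)], [[11.6, -54.2, -0.2], np.float64(-0.0)], [[14.5, -67.8, -0.2], np.float64(-0.0)]]
[ 0.5869  0.1563  0.315  17.65  ] -> [[[2.9, -13.4, -0.0], np.float64(-0.0)], [[5.8, -26.8, -0.0], np.float64(-0.0)], [[8.7, -40.3, -0.0], np.float64(-0.0)], [[11.5, -53.7, -0.0], np.float64(-0.0)], [[14.4, -67.1, -0.0], np.float64(-0.0)]]
[ 0.5869  0.1563  0.25   17.65  ] -> [[[0.0, 0.0, 13.0], np.float64(-0.0)], [[0.0, 0.0, 26.0], np.float64(-0.0)], [[0.0, 0.0, 39.0], np.float64(-0.0)], [[0.0, 0.0, 52.0], np.float64(-0.0)], [[0.0, 0.0, 65.0], np.float64(-0.0)]]
```

Emit:
arm_command:
  series:
    - [[2, -10, 0], 0]
    - [[5, -23, 0], 0]
    - [[8, -37, 0], 0]
    - [[11, -52, 0], 0]
    - [[14.5, -68, 0], 0]

```text
time_s: 11.35
tool_pos: [0.5932, 0.0908, 0.3145]
tool_rot: [-180.0, -0.0, 17.8]
force: [-0.4, 0.6, -0.9]
grip_width: 0.0298
grasp_force: 40.0
```

Emit:
arm_command:
  series:
    - [[3.5, -16, 0], 0]
    - [[7, -32, 0], 0]
    - [[10, -47, 0], 0]
    - [[13, -60, 0], 0]
    - [[14.5, -67, 0], 0]

```text
time_s: 11.85
tool_pos: [0.5867, 0.1591, 0.3144]
tool_rot: [-180.0, 0.0, 17.8]
force: [-0.4, 0.9, -2.1]
grip_width: 0.0297
grasp_force: 40.0
```

Emit:
arm_command:
  series:
    - [[0, 0, 10], 0]
    - [[0, 0, 25], 0]
    - [[0, 0, 42], 0]
    - [[0, 0, 56], 0]
    - [[0, 0, 65], 0]

```text
time_s: 12.35
tool_pos: [0.5862, 0.1558, 0.2473]
tool_rot: [180.0, 0.2, 17.6]
force: [-0.2, 0.0, -1.1]
grip_width: 0.0297
grasp_force: 40.0
```

Emit:
arm_command:
  series:
    - [[0, 0, 7], 0]
    - [[0, 0, 15], 0]
    - [[0, 0, 23], 0]
    - [[0, 0, 30], 0]
    - [[0, 0, 30], 0]

```text
time_s: 12.85
tool_pos: [0.5864, 0.1569, 0.2184]
tool_rot: [180.0, 0.1, 17.7]
force: [-0.4, -0.2, -1.7]
grip_width: 0.0295
grasp_force: 40.0
```

Emit:
arm_command:
  series:
    - [[0, 0, 6], 0]
    - [[0, 0, 13], 0]
    - [[0, 0, 20], 0]
    - [[0, 0, 25], 0]
    - [[0, 0, 28], 0]

```text
time_s: 13.35
tool_pos: [0.5867, 0.157, 0.1908]
tool_rot: [180.0, 0.0, 17.7]
force: [-0.1, -0.1, -1.5]
grip_width: 0.0296
grasp_force: 40.0
```

Emit:
arm_command:
  series:
    - [[0, 0, 0], 0]
    - [[0, 0, 0], 0]
    - [[0, 0, 0], 0]
    - [[0, 0, 0], 0]
    - [[0, 0, 0], 0]

```text
time_s: 13.85
tool_pos: [0.5871, 0.157, 0.1918]
tool_rot: [-180.0, -0.0, 17.7]
force: [0.2, -0.4, -1.5]
grip_width: 0.0296
grasp_force: 40.0
```

```bash
python3 - <<'E'
from h import *
T=wristT(); im,d=grab('wrist'); p=pose(); print(np.round(p,4))
v,u=np.mgrid[:384,:512]; W=P('wrist',d,u,v,T)
t=np.radians(p[5]); ex=np.array([np.cos(t),np.sin(t)]); ey=np.array([-np.sin(t),np.cos(t)])
X=(W[...,:2]-p[:2])@ex;Y=(W[...,:2]-p[:2])@ey;Z=W[...,2]
h=(d>0)&(abs(Z-p[2]-.0228)<.008)&(X>.06)&(X<.12)&(abs(Y)<.05)
print('head z',np.median(Z[h]),np.percentile(X[h],[.5,99.5]),np.percentile(Y[h],[.5,99.5]))
L=(d>0)&(abs(Z-.08)<.008)&(v<250); q=W[L]; r=cv2.minAreaRect((q[:,:2]*1000).astype(np.float32)); print('lid z',np.median(q[:,2]),r)
xm=p[:2]+.0785*ex; print('window est',xm)
a,_=grab('side'); b,_=grab('top')
o=np.hstack([cv2.resize(a[80:230,210:370],(384,384)),im[:, 50:460]]); cv2.imwrite('pics/w4.png',o)
E
```

```text
[ 5.870000e-01  1.571000e-01  1.917000e-01 -1.799941e+02 -2.160000e-02
  1.769650e+01]
head z 0.21458174734996877 [0.06031672 0.09997455] [-0.0306616  0.030012 ]
lid z 0.08006048750439171 ((663.660400390625, 126.92279052734375), (167.09854125976562, 311.6968688964844), 2.949413776397705)
window est [0.66182771 0.18092089]
```

View pics/w4.png

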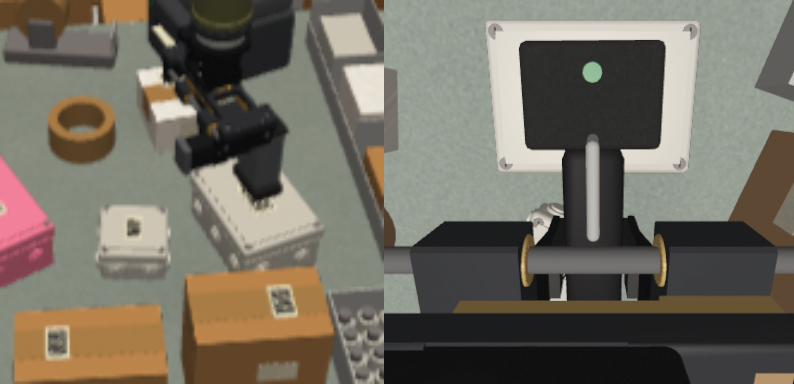

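The left half (side view) shows the head hovering over the large box's label, and the right half (wrist view) shows it centred and parallel on the lid. The window is at z 0.1056, so 25.5 mm above the lid, and its centre is within about 1 mm of the label's. The other objects look undisturbed, so I'm handing in.

```bash
python3 -c "
from cell import env
print(env.sign_off())"
```

```text
the job is handed in; nothing more can be done
None
```

I handed the job in with the barcode reader at rest in the gripper, pointing straight down about 25 mm above the larger grey box's label, centred to about 1 mm and parallel to its long side; nothing else looked disturbed, and it took about 14 s.

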